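Set out the pepper mills by height on the salad buffet

ROBOT

A 7-joint arm with a two-finger parallel gripper is mounted at the origin on the work surface. World frame = base frame: x ahead of the robot, y to its left, z up, the work surface at z = 0. Lengths are in mm, angles in rad, forces in N, time in s.
With the tool pointing down it reaches from about 400 to 900 mm from the base axis. Payload 5.5 kg.
Tool frame: the origin (TCP) lies between the finger pads; the fingertips stand 22 mm ahead of it and the grasp point (between the pads) lies 3 mm ahead of it; z points along the fingers, y is the direction in which the jaws open and shut (so a half turn about z gives the same grasp; the last joint's range is limited). The gripper opens to 92 mm and grips with 3 to 60 N. Pads are 19 mm wide; open, the fingers measure 130 mm over their backs; the gripper's body (75 mm by 190 mm) begins 47 mm behind the grasp point.
Start: joints at [1.454, 0.501, -0.427, 1.55, 0.221, 1.138, -0.21], TCP at [241.009, -603.667, 248.729] pointing down, gripper open.
Joint ranges: [-2.88, 2.88], [-0.31, 2.03], [-1.54, 1.56], [0.2, 2.42], [-1.41, 4.55], [0.19, 2.02], [-2.57, 2.57]. Speed limits (rad/s): [2.57, 2.57, 3.14, 3.14, 3.14, 3.14, 3.14].

INTERFACE

Orientations are given as a 3x3 rotation matrix whose columns are the frame's x, y, z axes.
In Python, from workcell import r, cams, ticket gives the robot as it stands.
- The arm moves only by the shell command python3 -m creep 'ROWS' [FORCE]. ROWS is a JSON object of lists of equal length, an entry for each row: "travel": the shift along the world's x, y, z in m, a list of three; "turn": the turn about the world's z in degrees; "gripper": the closure, from 0 (fully open) to 1 (shut). In form: {"travel": [[dx, dy, dz], ...], "turn": [turn, ...], "gripper": [gripper, ...]}. A call has 1 to 12 rows; each row is the pose to reach, as a shift and turn from the pose commanded when the call began; what a row does not reach only later rows make up. A row lasts 1/10 s, in which the tool goes at most 50 mm and 8.59 degrees, less where a joint would pass 70% of its speed; a pose out of reach is approached as far as the arm can. A call with a gripper value outside its range is refused whole. The fingers move at their own pace and stop on an object; FORCE is the grip in N (left out, the last holds). Time passes only in rows, so rows that repeat a pose let the fingers close. It gives the time, the measured TCP pose, the force and the opening at its end, in the units of the state.
- r.sense(): the state, without advancing time (a new reading comes with each control period).
- cams.read_camera(name): name is "side" or "top"; returns a dict with "pixels" (384x512x3 uint8, red, green, blue), "camera_matrix" (3x3 intrinsics, pixels), "k1" (the pictures are not rectified: a ray, as slopes to the right and down, at radius r is drawn at 1 + k1 r^2 times it, then the intrinsics apply), "pose" (4x4, takes a point from camera to world coordinates). Camera axes: x right, y down, z forward; pixel columns grow to the right and rows downward; lengths in mm; the calibration is good to about 2 mm. A picture is of the moment at which its call begins. There is no depth.
- ticket.job_done(): hands the job in, once; it reports no verdict.
The state is a dict: "time": time; "qpos": joint angles; "dq": joint speeds; "joint_torque": joint torques, N m; "ee_pos": TCP position; "orientation": TCP orientation; "contact_force": force on the tool from outside, world axes, zero at the start; "wrist_torque": the same for the moment, N m; "opening": finger opening in mm.
Only numpy, scipy, OpenCV 4.12 (cv2) and the standard library are available. Lean on these libraries where they do the work, as an engineer would, in place of code of your own. Each camera call takes 0.05 s, during which the arm holds its last target.

TASK

Set the four pepper mills out for service in a row by height on the cork coasters of the dark board: the shortest on the coaster nearest the stack of plates, where the guests start, rising to the tallest at the far end. Each mill stands upright with its foot wholly on its own coaster. Knock no mill over, and leave the glass oil bottle standing where it is.

Things in the scene. Friction and masses are not known exactly. Their poses are not given: they have to be found in the camera images.
- mill_walnut_mid (a point): the dark brown walnut pepper mill, the shortest of the four: 95 mm tall, foot 54 mm across, standing upright on its foot. This point is on its axis half-way up, 47.5 mm above its underside; z points up the axis. It is round about its axis; the head to grip is a plain cylinder 36 mm across, from 18 to 51 mm below the very top (a small steel nut, 13 mm across, tops it); grip about 30 mm below the top. Under the head the trunk swells to 42 mm. 0.13 to 0.31 kg.
- mill_blue_mid (a point): the blue-lacquered pepper mill, the second shortest of the four: 120 mm tall, foot 54 mm across, standing upright on its foot. This point is on its axis half-way up, 60 mm above its underside; z points up the axis. It is round about its axis; the head to grip is a plain cylinder 36 mm across, from 18 to 51 mm below the very top (a small steel nut, 13 mm across, tops it); grip about 30 mm below the top. Under the head the trunk swells to 42 mm. 0.13 to 0.31 kg.
- mill_beech_mid (a point): the pale natural beech pepper mill, the second tallest of the four: 145 mm tall, foot 54 mm across, standing upright on its foot. This point is on its axis half-way up, 72.5 mm above its underside; z points up the axis. It is round about its axis; the head to grip is a plain cylinder 36 mm across, from 18 to 51 mm below the very top (a small steel nut, 13 mm across, tops it); grip about 30 mm below the top. Under the head the trunk swells to 42 mm. 0.13 to 0.31 kg.
- mill_red_mid (a point): the red-lacquered pepper mill, the tallest of the four: 170 mm tall, foot 54 mm across, standing upright on its foot. This point is on its axis half-way up, 85 mm above its underside; z points up the axis. It is round about its axis; the head to grip is a plain cylinder 36 mm across, from 18 to 51 mm below the very top (a small steel nut, 13 mm across, tops it); grip about 30 mm below the top. Under the head the trunk swells to 42 mm. 0.13 to 0.31 kg.
- coaster_a: one of the four alike round cork coasters, 84 mm across and 5 mm thick, fixed on the 12 mm thick dark board, in a straight row about 102 mm apart (which of the four is first in the row changes from start to start). Origin at the centre of its underside; its top is 5 mm higher, 17 mm above the counter.
- coaster_b: one of the four alike round cork coasters, 84 mm across and 5 mm thick, fixed on the 12 mm thick dark board, in a straight row about 102 mm apart (which of the four is first in the row changes from start to start). Origin at the centre of its underside; its top is 5 mm higher, 17 mm above the counter.
- coaster_c: one of the four alike round cork coasters, 84 mm across and 5 mm thick, fixed on the 12 mm thick dark board, in a straight row about 102 mm apart (which of the four is first in the row changes from start to start). Origin at the centre of its underside; its top is 5 mm higher, 17 mm above the counter.
- coaster_d: one of the four alike round cork coasters, 84 mm across and 5 mm thick, fixed on the 12 mm thick dark board, in a straight row about 102 mm apart (which of the four is first in the row changes from start to start). Origin at the centre of its underside; its top is 5 mm higher, 17 mm above the counter.
- plates: the stack of round white plates with a blue edge on the top one, 200 mm across and 67 mm tall, fixed, beyond one end of the row of coasters (either end); its centre lies about 215 mm from the nearest coaster's centre. Origin at the centre of its underside.
- oil_bottle_mid (a point): the small green glass oil bottle with a steel cap, loose, standing among the mills: 54 mm across, 128 mm tall, narrowing to 25 mm in the top 40 mm. This point is on its axis half-way up, 64 mm above its underside. Not to be moved.

How it is judged:
By the outcome, as a careful person would: the job done as asked, in the order asked, and still so for the second after the job is handed in, with the robot touching nothing.
It also fails if it takes over 99 s, if anything falls off the work surface, if the arm or the gripper's body presses on something with over 40 N, if the wrist force passes 120 N, or if a joint passes its speed limit or range.

## Working session

There is one attempt and no reset: what is moved stays moved. The work goes in short steps, Python scripts to look and compute and a shell command to move; the robot and the scene stay as the last step left them, time stands still between calls to the robot, and variables do not carry over. Pictures are saved under pics/ and viewed, and the job is handed in when it is done.

```bash
ls; mkdir -p pics; cat > h.py <<'E'
import numpy as np,cv2
from workcell import r,cams,ticket
E
python3 - <<'E'
from h import *
for n in("top","side"):
    c=cams.read_camera(n)
    np.savez(n+"0.npz",**c)
    cv2.imwrite(f"pics/{n}0.png",c["pixels"][:,:,::-1])
    print(n,c["camera_matrix"],c["k1"],np.round(c["pose"],3))
print(r.sense())
E
```

```text
pics
top [[355.82552156   0.         256.04298793]
 [  0.         355.82552156 190.51098848]
 [  0.           0.           1.        ]] -0.10410261493958868 [[-2.00000e-02 -9.89000e-01  1.45000e-01  4.36022e+02]
 [-1.00000e+00  2.30000e-02  1.70000e-02  3.95000e-01]
 [-2.00000e-02 -1.45000e-01 -9.89000e-01  8.83511e+02]
 [ 0.00000e+00  0.00000e+00  0.00000e+00  1.00000e+00]]
side [[455.4109317    0.         251.56710456]
 [  0.         455.4109317  197.60404984]
 [  0.           0.           1.        ]] 0.006165281006507631 [[-7.32000e-01 -3.94000e-01  5.57000e-01 -4.10410e+01]
 [-6.82000e-01  4.18000e-01 -6.01000e-01  6.54940e+02]
 [ 4.00000e-03 -8.19000e-01 -5.74000e-01  7.03334e+02]
 [ 0.00000e+00  0.00000e+00  0.00000e+00  1.00000e+00]]
{'time': 0.1, 'qpos': array([ 1.45417459,  0.50174702, -0.42685649,  1.55132215,  0.2207964 ,
        1.13831011, -0.21030592]), 'dq': array([-4.50972669e-04, -1.52375225e-03, -6.00580285e-05, -1.42025064e-03,
        2.12204256e-04, -2.69622366e-03,  3.80944163e-04]), 'joint_torque': array([-1.10887550e-02, -5.67872787e+01, -5.83839297e+00, -2.79915762e+01,
       -6.88974909e-02,  2.41525937e-02,  1.63240276e-05]), 'ee_pos': array([ 240.76454703, -603.13566274,  247.80049958]), 'orientation': array([[ 9.28701387e-01,  3.70828019e-01, -5.61026872e-04],
       [ 3.70828434e-01, -9.28699949e-01,  1.63638392e-03],
       [ 8.57913801e-05, -1.72775673e-03, -9.99998504e-01]]), 'contact_force': array([-1.28747422, -0.30243264, -0.01581719]), 'wrist_torque': array([ 0.00131157, -0.02207675, -0.02721692]), 'opening': 91.74934262884402}
```

View pics/top0.png

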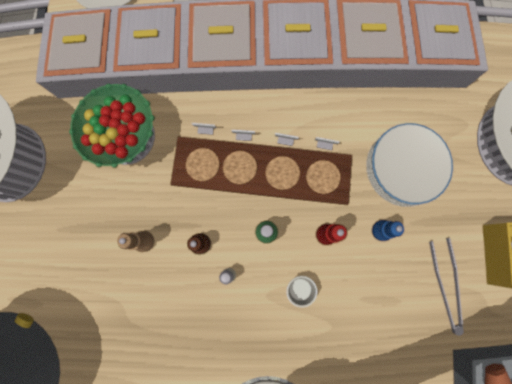

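View pics/side0.png

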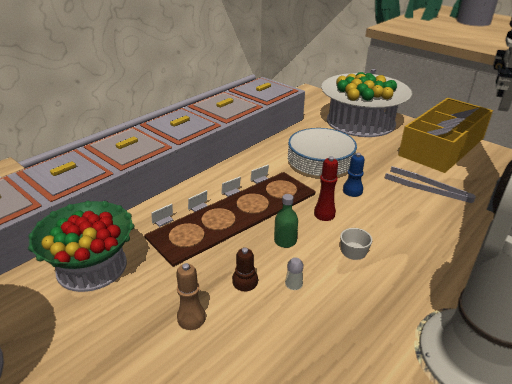

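The top view shows the plates at (411,163). The coasters are at (202,165), (240,168), (283,173) and (323,177), and the last is nearest the plates. Beech is at about (125,241), walnut (199,243), bottle (266,231), red (338,233) and blue (396,229). There are distractors: a shaker at (226,277), a bowl, and tags behind the board. Next I'll measure precisely.

```bash
cat >> h.py <<'E'
def ray(c,u,v):
    K=c["camera_matrix"];k=float(c["k1"]);T=c["pose"]
    d=np.array([(u-K[0,2])/K[0,0],(v-K[1,2])/K[1,1]])
    s=d.copy()
    for _ in range(30): s=d/(1+k*(s@s))
    return T[:3,3],T[:3,:3]@np.array([s[0],s[1],1.])
def onz(c,u,v,z):
    o,d=ray(c,u,v); return o+d*(z-o[2])/d[2]
def tri(a,b):
    (o1,d1),(o2,d2)=a,b
    s=np.linalg.lstsq(np.c_[d1,-d2],o2-o1,rcond=None)[0]
    p,q=o1+d1*s[0],o2+d2*s[1]; return (p+q)/2,np.linalg.norm(p-q)
def proj(c,P):
    T=c["pose"];p=T[:3,:3].T@(np.asarray(P,float)-T[:3,3]);s=p[:2]/p[2];s=s*(1+float(c["k1"])*(s@s))
    K=c["camera_matrix"];return s*[K[0,0],K[1,1]]+[K[0,2],K[1,2]]
def coasters(c):
    hsv=cv2.cvtColor(c["pixels"],cv2.COLOR_RGB2HSV);return hsv
E
python3 - <<'E'
from h import *
c=dict(np.load("top0.npz"));s=dict(np.load("side0.npz"))
im=c["pixels"]
hsv=cv2.cvtColor(im,cv2.COLOR_RGB2HSV)
for p in [(202,165),(240,168),(180,180),(262,190),(300,240)]: print(p,hsv[p[1],p[0]])
cv2.imwrite("pics/tc.png",cv2.resize(im[200:290,100:420,::-1],None,fx=2.5,fy=2.5,interpolation=cv2.INTER_CUBIC))
cv2.imwrite("pics/tc2.png",cv2.resize(im[115:210,160:470,::-1],None,fx=2.5,fy=2.5,interpolation=cv2.INTER_CUBIC))
cv2.imwrite("pics/sc.png",cv2.resize(s["pixels"][140:340,160:380,::-1],None,fx=3,fy=3,interpolation=cv2.INTER_CUBIC))
E
```

```text
(202, 165) [ 15 102 177]
(240, 168) [ 15 106 175]
(180, 180) [ 11 158  97]
(262, 190) [  9 141 101]
(300, 240) [ 18  77 198]
```

View pics/tc.png

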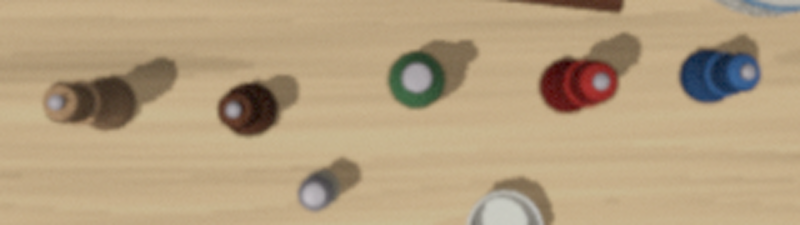

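View pics/tc2.png

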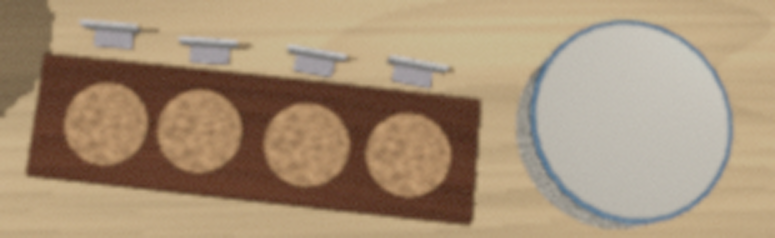

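View pics/sc.png

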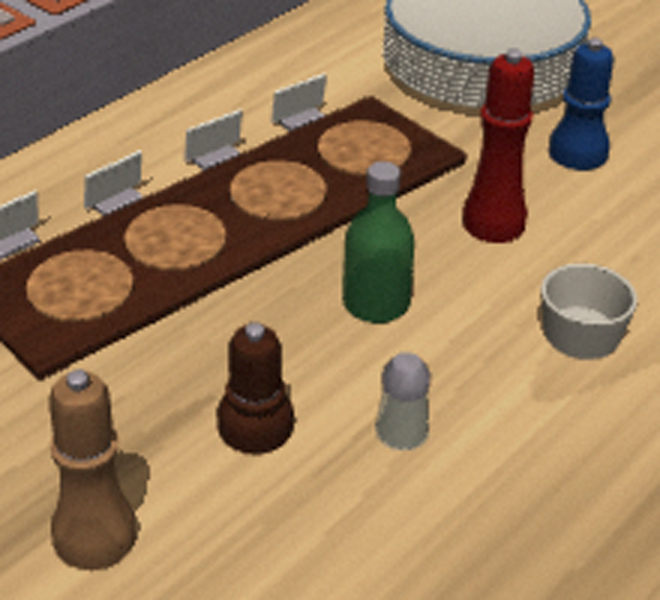

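```bash
python3 - <<'E'
from h import *
c=dict(np.load("top0.npz"));s=dict(np.load("side0.npz"))
def refine(im,u,v,rad=4):
    h=cv2.cvtColor(im,cv2.COLOR_RGB2HSV).astype(float)
    y,x=np.mgrid[0:384,0:512]; m=(np.hypot(x-u,y-v)<rad)&(h[...,1]<75)
    return (x[m].mean(),y[m].mean(),m.sum()) if m.any() else (u,v,0)
T=dict(beech=((122.2,240.6),(185.7,266),145),walnut=((193,243.4),(244.8,250),95),red=((340.2,232.2),(331,157.8),170),blue=((399,228.2),(358,154.4),120),bottle=((266.6,230.6),(287.5,195.3),128))
for k,(a,b,hh) in T.items():
    ra=refine(c["pixels"],*a); 
    p=onz(c,*a,hh); p2=onz(c,*ra[:2],hh-1); q=onz(s,*b,hh); t,g=tri(ray(c,*a),ray(s,*b))
    print(k,"topz",p.round(1)[:2],np.round(ra,1),p2.round(1)[:2],"sidez",q.round(1)[:2],"tri",t.round(1),round(g,1))
hsv=cv2.cvtColor(c["pixels"],cv2.COLOR_RGB2HSV)
m=((hsv[...,2]>130)).astype(np.uint8)
n,l,st,ce=cv2.connectedComponentsWithStats(m)
L=[]
for i in range(1,n):
    if 500<st[i,4]<1800 and 150<ce[i,1]<190 and 180<ce[i,0]<340:
        p=onz(c,*ce[i],17);L.append(p);print("coaster",ce[i].round(1),st[i],p.round(1))
print(np.diff(np.array(L),axis=0).round(1))
# side coasters
E
```

```text
beech topz [444.5 297.4] [122.  240.6  39. ] [444.5 298.2] sidez [442.  303.2] tri [445.2 299.9 140.3] 1.7
walnut topz [436.9 155.9] [193.  243.4  41. ] [436.9 156.1] sidez [434.4 161. ] tri [437.4 157.1  90.5] 1.2
red topz [ 452.8 -153.7] [340.1 232.1  35. ] [ 453.  -153.8] sidez [ 451.7 -148.8] tri [ 453.6 -153.8  167.2] 1.9
blue topz [ 458.9 -293.3] [398.9 228.4  36. ] [ 458.5 -293.3] sidez [ 457.2 -286.6] tri [ 459.9 -294.1  116. ] 2.3
bottle topz [460.9  -7.1] [266.5 230.5  52. ] [461.2  -6.9] sidez [465.1  -8.4] tri [461.9  -6.4 130.4] 2.6
coaster [201.9 164.1] [186 148  33  33 865] [633.4 149.5  17. ]
coaster [239.2 167. ] [223 151  34  33 886] [623.5  56.   17. ]
coaster [282.1 172.5] [265 156  35  34 896] [606.9 -50.2  17. ]
coaster [322.8 176.6] [306 160  34  34 891] [ 594.4 -150.6   17. ]
[[  -9.9  -93.5    0. ]
 [ -16.6 -106.2    0. ]
 [ -12.5 -100.4    0. ]]
```

Short-first placing means nothing taller stands next to a placement. Targets: walnut (594,-151), blue (607,-50), beech (623,56), red (633,150). I'll hold the jaws roughly along the row, because the tags stand behind the board.

```bash
python3 -m creep '{"travel":[[0.03,0.03,0.02],[0.06,0.06,0.03],[0.09,0.09,0.03],[0.12,0.13,0.03],[0.155,0.165,0.03],[0.19,0.20,0.03],[0.22,0.235,0.03],[0.24,0.27,0.03],[0.26,0.31,0.03],[0.26,0.35,0.03],[0.26,0.39,0.03],[0.26,0.39,0.03]],"turn":[-5,-10,-15,-20,-25,-25,-25,-25,-25,-25,-25,-25],"gripper":[0,0,0,0,0,0,0,0,0,0,0,0]}' 25
```

```text
time: 1.3
ee_pos: [501.7, -206.1, 278.7]
orientation: [[0.999, -0.047, -0.0], [-0.047, -0.999, 0.003], [-0.001, -0.003, -1.0]]
contact_force: [1.0, 0.9, 0.8]
opening: 91.9
```

```bash
python3 -m creep '{"travel":[[-0.01,0.045,0],[-0.02,0.09,0],[-0.03,0.135,0],[-0.04,0.18,0],[-0.05,0.225,0],[-0.06,0.27,0],[-0.064,0.315,0],[-0.064,0.35,0],[-0.064,0.37,0],[-0.064,0.37,0],[-0.064,0.37,0],[-0.064,0.37,0]],"turn":[0,0,0,0,0,0,0,0,0,0,0,0],"gripper":[0,0,0,0,0,0,0,0,0,0,0,0]}'; python3 -c "
from h import *
s=r.sense();print(s['ee_pos'],s['qpos'],s['contact_force'])
c=cams.read_camera('side');cv2.imwrite('pics/s1.png',c['pixels'][:,:,::-1])"
```

```text
time: 2.5
ee_pos: [437.1, 154.7, 278.4]
orientation: [[0.998, -0.059, -0.001], [-0.059, -0.998, -0.001], [-0.001, 0.001, -1.0]]
contact_force: [0.2, -0.3, 0.5]
opening: 92.0
[437.13607773 154.69572832 278.40001781] [ 0.35138425  0.16772714 -0.81992005  1.95471106  0.1396204   1.07695849
 -2.1575383 ] [ 0.21495308 -0.29286782  0.47657058]
```

View pics/s1.png

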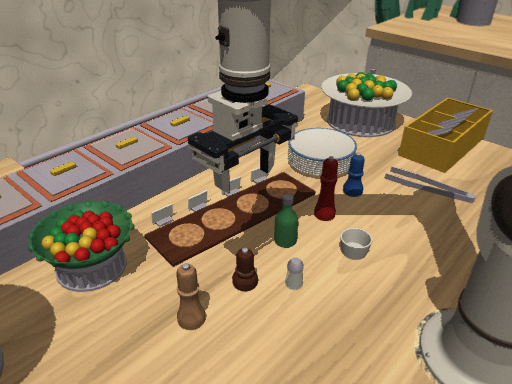

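```bash
python3 -c "
from h import *
s=dict(np.load('side0.npz'))
print(proj(s,[437,155,256]),proj(s,[437,155,278]),proj(s,[437,201,256]),proj(s,[437,109,256]))"
```

```text
[245.67441166 180.64995344] [245.63116813 170.26216537] [227.51568365 191.06015572] [262.65361986 170.915478  ]
```

```bash
python3 -m creep '{"travel":[[0,0.001,-0.045],[0,0.001,-0.09],[0,0.001,-0.13],[0,0.001,-0.165],[0,0.001,-0.19],[0,0.001,-0.205],[0,0.001,-0.21],[0,0.001,-0.21],[0,0.001,-0.21],[0,0.001,-0.21],[0,0.001,-0.21],[0,0.001,-0.21]],"turn":[0,0,0,0,0,0,0,0,0,0,0,0],"gripper":[0,0,0,0,0,0,0,0,1,1,1,1]}' 25
python3 -c "
from h import *
for n in ('side','top'):
  c=cams.read_camera(n);cv2.imwrite('pics/%s2.png'%n,c['pixels'][:,:,::-1])
print(r.sense())"
```

```text
time: 3.75
ee_pos: [437.5, 157.4, 69.4]
orientation: [[0.998, -0.057, 0.001], [-0.057, -0.998, 0.0], [0.001, -0.0, -1.0]]
contact_force: [-0.9, -0.3, -0.3]
opening: 64.6
{'time': 3.85, 'qpos': array([ 0.13240752,  0.51013141, -0.6376504 ,  2.12664628,  0.49917059,
        0.65340771, -2.4772248 ]), 'dq': array([-0.00165376,  0.00473539,  0.00211925,  0.00168694,  0.00178633,
       -0.00051875,  0.00049917]), 'joint_torque': array([ 1.54169829e-02, -4.27246213e+01, -7.38933787e+00, -1.70052338e+01,
        3.45183327e-02, -8.20004661e-02,  1.39181546e-03]), 'ee_pos': array([437.22835965, 157.30156804,  69.05182557]), 'orientation': array([[ 9.98403892e-01, -5.64729720e-02,  6.87096416e-04],
       [-5.64729594e-02, -9.98404128e-01, -3.76914184e-05],
       [ 6.88128445e-04, -1.17110926e-06, -9.99999763e-01]]), 'contact_force': array([-0.28147996,  0.3267785 ,  0.12750037]), 'wrist_torque': array([ 0.03011409,  0.02322808, -0.04723554]), 'opening': 56.4696564242192}
```

View pics/side2.png

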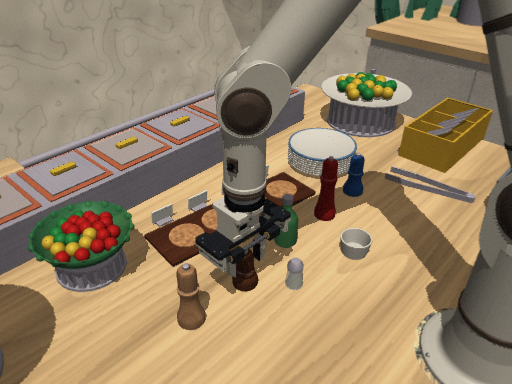

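The gripper is over the walnut at (245,265) and still closing. Joint 7 is near its range, so I'll turn positive from here on.

```bash
python3 -m creep '{"travel":[[0,0,0],[0,0,0],[0,0,0],[0,0,0],[0,0,0.015],[0,0,0.03],[0,0,0.06],[0,0,0.1],[0,0,0.14],[0,0,0.17],[0,0,0.17]],"turn":[0,0,0,0,0,0,0,0,0,0,0],"gripper":[1,1,1,1,1,1,1,1,1,1,1]}' 25
```

```text
time: 4.95
ee_pos: [439.6, 158.8, 244.0]
orientation: [[0.998, -0.056, 0.009], [-0.056, -0.998, 0.001], [0.009, -0.002, -1.0]]
contact_force: [0.1, 0.3, -1.2]
opening: 35.6
```

```bash
python3 -m creep '{"travel":[[0.01,-0.02,0],[0.03,-0.055,0],[0.05,-0.095,0],[0.07,-0.135,0],[0.09,-0.175,0],[0.11,-0.215,0],[0.13,-0.255,0],[0.145,-0.285,0],[0.156,-0.308,0],[0.156,-0.308,0],[0.156,-0.308,0],[0.156,-0.308,0]],"turn":[0,0,0,0,0,0,0,0,0,0,0,0],"gripper":[1,1,1,1,1,1,1,1,1,1,1,1]}'; python3 -c "
from h import *
print(r.sense())
c=cams.read_camera('side');cv2.imwrite('pics/s3.png',c['pixels'][:,:,::-1])"
```

```text
time: 6.15
ee_pos: [592.4, -148.9, 238.6]
orientation: [[0.999, -0.054, -0.001], [-0.054, -0.999, 0.001], [-0.001, -0.001, -1.0]]
contact_force: [0.1, 0.2, -1.9]
opening: 35.6
{'time': 6.15, 'qpos': array([ 0.67236705,  0.48046161, -0.63165337,  1.65839467,  0.30914027,
        1.10572877, -1.67101309]), 'dq': array([-0.0093943 , -0.00715915, -0.00173845,  0.00138751,  0.00380371,
       -0.00069597,  0.00101308]), 'joint_torque': array([ 9.05584171e-01, -5.17979693e+01, -7.68410683e+00, -2.77425385e+01,
        7.68539426e-02, -7.62960501e-02, -3.57847020e-04]), 'ee_pos': array([ 592.39625372, -148.88364305,  238.59143739]), 'orientation': array([[ 9.98514057e-01, -5.44887216e-02, -8.10808262e-04],
       [-5.44878087e-02, -9.98513821e-01,  1.10844744e-03],
       [-8.70001140e-04, -1.06262119e-03, -9.99999057e-01]]), 'contact_force': array([ 0.10200373,  0.20009074, -1.8842923 ]), 'wrist_torque': array([ 0.04348929, -0.0019809 ,  0.01437066]), 'opening': 35.6081850064751}
```

View pics/s3.png

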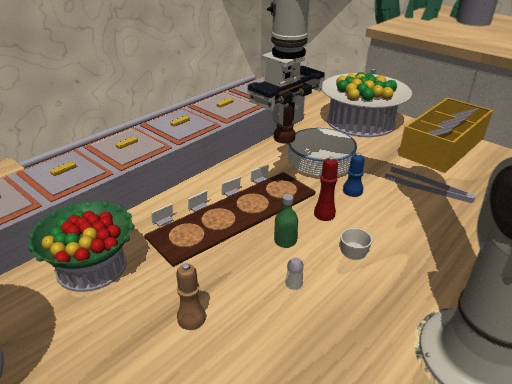

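Walnut hangs upright at (285,130), above its coaster. Lowering.

```bash
python3 -m creep '{"travel":[[0.001,-0.001,-0.03],[0.001,-0.001,-0.065],[0.001,-0.001,-0.1],[0.001,-0.001,-0.125],[0.001,-0.001,-0.14],[0.001,-0.001,-0.147],[0.001,-0.001,-0.15],[0.001,-0.001,-0.152],[0.001,-0.001,-0.153],[0.001,-0.001,-0.153]],"turn":[0,0,0,0,0,0,0,0,0,0],"gripper":[1,1,1,1,1,1,1,1,1,1]}'; python3 -c "
from h import *
print(r.sense()['ee_pos'],r.sense()['contact_force'])
for n in ('side','top'):
  c=cams.read_camera(n);cv2.imwrite('pics/%s4.png'%n,c['pixels'][:,:,::-1])"
```

```text
time: 7.2
ee_pos: [594.6, -151.9, 86.6]
orientation: [[0.998, -0.057, 0.001], [-0.057, -0.998, -0.001], [0.001, 0.0, -1.0]]
contact_force: [0.1, -0.3, -1.2]
opening: 35.6
[ 594.58935412 -151.85417449   86.60273436] [ 0.10998156 -0.30855327 -1.17753477]
```

View pics/side4.png

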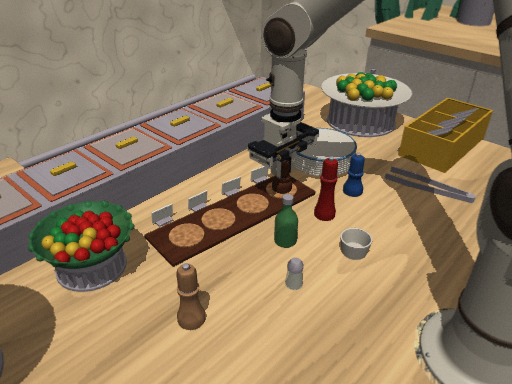

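```bash
python3 -m creep '{"travel":[[0,0,-0.001],[0,0,-0.002],[0,0,-0.002],[0,0,-0.002],[0,0,-0.002],[0,0,-0.002],[0,0,-0.002],[0,0,0.03],[0,0,0.07],[0,0,0.12],[0,0,0.17],[0,0,0.19]],"turn":[0,0,0,0,0,0,0,0,0,0,0,0],"gripper":[1,1,1,0,0,0,0,0,0,0,0,0]}'; python3 -c "
from h import *
print(r.sense()['ee_pos'],r.sense()['qpos'])
for n in ('side','top'):
  c=cams.read_camera(n);np.savez(n+'5.npz',**c);cv2.imwrite('pics/%s5.png'%n,c['pixels'][:,:,::-1])"
```

```text
time: 8.5
ee_pos: [596.4, -151.5, 281.3]
orientation: [[0.998, -0.056, 0.007], [-0.056, -0.998, -0.002], [0.008, 0.001, -1.0]]
contact_force: [0.1, -0.2, -0.5]
opening: 91.5
[ 596.4376235  -151.50700642  281.31059327] [ 0.68620458  0.44434683 -0.64806439  1.60801138  0.28596659  1.17779293
 -1.65055808]
```

View pics/side5.png

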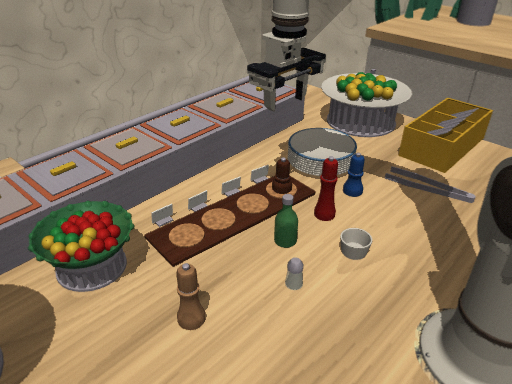

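Walnut stands on its coaster at (282,178). Now blue.

```bash
python3 -m creep '{"travel":[[-0.02,-0.02,0],[-0.05,-0.05,0],[-0.08,-0.08,0],[-0.11,-0.11,0],[-0.13,-0.135,0],[-0.136,-0.142,0],[-0.136,-0.142,0],[-0.136,-0.142,0],[-0.136,-0.142,-0.02],[-0.136,-0.142,-0.05],[-0.136,-0.142,-0.08]],"turn":[0,0,0,0,0,0,0,0,0,0,0],"gripper":[0,0,0,0,0,0,0,0,0,0,0]}'; python3 -m creep '{"travel":[[0,0,0],[0,0,0]],"turn":[0,0],"gripper":[0,0]}'
```

```text
time: 9.7
ee_pos: [460.0, -291.6, 195.2]
orientation: [[0.999, -0.053, 0.002], [-0.053, -0.999, 0.0], [0.002, -0.0, -1.0]]
contact_force: [0.5, -0.3, -0.2]
opening: 92.0
time: 9.9
ee_pos: [459.1, -291.9, 195.8]
orientation: [[0.999, -0.054, -0.0], [-0.054, -0.999, 0.002], [-0.0, -0.002, -1.0]]
contact_force: [-0.3, 0.7, 0.5]
opening: 91.8
```

Descend to z≈93 and close.

```bash
python3 -m creep '{"travel":[[0,-0.001,-0.03],[0,-0.001,-0.06],[0,-0.001,-0.085],[0,-0.001,-0.098],[0,-0.001,-0.102],[0,-0.001,-0.102],[0,-0.001,-0.102],[0,-0.001,-0.102],[0,-0.001,-0.102],[0,-0.001,-0.102],[0,-0.001,-0.102],[0,-0.001,-0.102]],"turn":[0,0,0,0,0,0,0,0,0,0,0,0],"gripper":[0,0,0,0,0,1,1,1,1,1,1,1]}'; python3 -m creep '{"travel":[[0,0,0],[0,0,0],[0,0,0],[0,0,0.015],[0,0,0.03],[0,0,0.06],[0,0,0.1],[0,0,0.14],[0,0,0.18],[0,0,0.19],[0,0,0.19],[0,0,0.19]],"turn":[0,0,0,0,0,0,0,0,0,0,0,0],"gripper":[1,1,1,1,1,1,1,1,1,1,1,1]}'
```

```text
time: 11.1
ee_pos: [458.0, -294.7, 93.8]
orientation: [[0.998, -0.057, 0.0], [-0.057, -0.998, -0.0], [0.0, 0.0, -1.0]]
contact_force: [0.3, -0.5, 0.7]
opening: 40.5
time: 12.3
ee_pos: [457.1, -294.4, 283.0]
orientation: [[0.998, -0.057, -0.001], [-0.057, -0.998, 0.0], [-0.001, -0.0, -1.0]]
contact_force: [0.0, -0.5, -3.0]
opening: 35.3
```

```bash
python3 -m creep '{"travel":[[0.01,0.015,0],[0.03,0.05,0],[0.05,0.085,0],[0.075,0.125,0],[0.1,0.165,0],[0.125,0.205,0],[0.143,0.232,0],[0.15,0.244,0],[0.15,0.244,0],[0.15,0.244,0],[0.15,0.244,0],[0.15,0.244,0]],"turn":[0,0,0,0,0,0,0,0,0,0,0,0],"gripper":[1,1,1,1,1,1,1,1,1,1,1,1]}'; python3 -c "
from h import *
print(r.sense()['ee_pos'],r.sense()['contact_force'])
for n in ('side','top'):
  c=cams.read_camera(n);np.savez(n+'6.npz',**c);cv2.imwrite('pics/%s6.png'%n,c['pixels'][:,:,::-1])"
```

```text
time: 13.5
ee_pos: [607.3, -53.1, 283.5]
orientation: [[0.998, -0.06, -0.001], [-0.06, -0.998, -0.001], [-0.001, 0.001, -1.0]]
contact_force: [0.3, 0.3, -2.0]
opening: 35.4
[607.32476356 -53.08568011 283.452067  ] [ 0.26903995  0.27216992 -2.00150665]
```

View pics/side6.png

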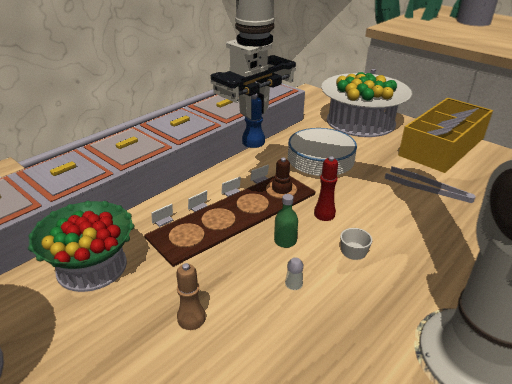

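Blue hangs upright at (253,125). Lowering to just above contact, then release.

```bash
python3 -m creep '{"travel":[[0,0.002,-0.03],[0,0.002,-0.07],[0,0.002,-0.11],[0,0.002,-0.14],[0,0.002,-0.158],[0,0.002,-0.166],[0,0.002,-0.17],[0,0.002,-0.171],[0,0.002,-0.171],[0,0.002,-0.171]],"turn":[0,0,0,0,0,0,0,0,0,0],"gripper":[1,1,1,1,1,1,1,1,1,1]}'; python3 -c "
from h import *
print(r.sense()['ee_pos'],r.sense()['contact_force'])
c=cams.read_camera('side');cv2.imwrite('pics/s7.png',cv2.resize(c['pixels'][100:250,150:350,::-1],None,fx=3,fy=3))"
```

```text
time: 14.6
ee_pos: [608.8, -48.7, 113.9]
orientation: [[0.998, -0.057, 0.002], [-0.057, -0.998, -0.0], [0.002, 0.0, -1.0]]
contact_force: [-0.3, -0.1, -2.4]
opening: 35.6
[608.84106093 -48.73412691 113.93506735] [-0.26925214 -0.10102904 -2.39394396]
```

View pics/s7.png

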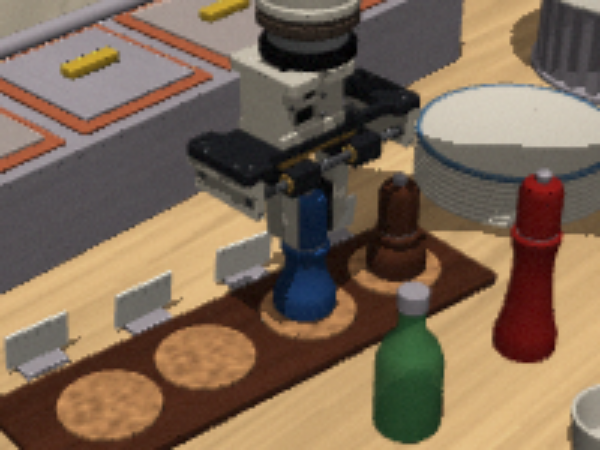

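```bash
python3 -m creep '{"travel":[[0,0,-0.002],[0,0,-0.003],[0,0,-0.003],[0,0,-0.003],[0,0,-0.003],[0,0,-0.003],[0,0,-0.003],[0,0,0.03],[0,0,0.07],[0,0,0.11],[0,0,0.15],[0,0,0.17]],"turn":[0,0,0,0,0,0,0,0,0,0,0,0],"gripper":[1,1,1,0.3,0.3,0.3,0.3,0.3,0.3,0,0,0]}'; python3 -c "
from h import *
print(r.sense()['ee_pos'],r.sense()['contact_force'])
for n in ('side','top'):
  c=cams.read_camera(n);np.savez(n+'8.npz',**c);cv2.imwrite('pics/%s8.png'%n,c['pixels'][:,:,::-1])"
```

```text
time: 15.85
ee_pos: [609.5, -48.3, 286.8]
orientation: [[0.998, -0.056, 0.005], [-0.056, -0.998, -0.0], [0.005, 0.0, -1.0]]
contact_force: [0.3, -0.1, -0.8]
opening: 83.6
[609.53443639 -48.25688978 286.77845252] [ 0.28396115 -0.10750133 -0.7743922 ]
```

View pics/side8.png

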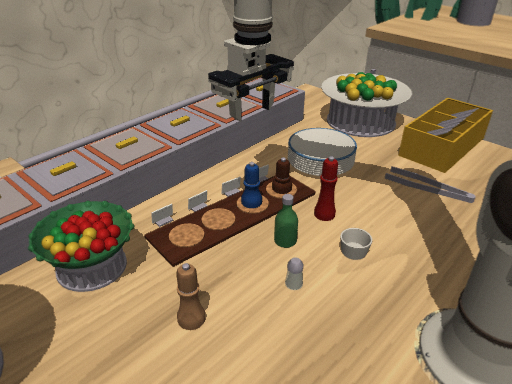

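Blue stands on its coaster at (252,192). Next is beech at (445,298), with a +25° turn for wrist margin.

```bash
python3 -m creep '{"travel":[[-0.015,0.03,0],[-0.035,0.075,0],[-0.055,0.12,0],[-0.075,0.165,0],[-0.095,0.21,0],[-0.115,0.255,0],[-0.135,0.3,0],[-0.155,0.335,0],[-0.163,0.348,0],[-0.163,0.348,0],[-0.163,0.348,0],[-0.163,0.348,0]],"turn":[3,6,9,12,15,18,21,24,25,25,25,25],"gripper":[0,0,0,0,0,0,0,0,0,0,0,0]}'; python3 -m creep '{"travel":[[0,0,0],[0,0,-0.02],[0,0,-0.05],[0,0,-0.08],[0,0,-0.08],[0,0,-0.08]],"turn":[0,0,0,0,0,0],"gripper":[0,0,0,0,0,0]}'; python3 -c "
from h import *
print(r.sense()['qpos'],r.sense()['contact_force'])
for n in ('side','top'):
  c=cams.read_camera(n);cv2.imwrite('pics/%s9.png'%n,c['pixels'][:,:,::-1])"
```

```text
time: 17.15
ee_pos: [446.3, 297.1, 282.1]
orientation: [[0.93, 0.367, -0.0], [0.367, -0.93, -0.001], [-0.001, 0.001, -1.0]]
contact_force: [-0.0, 0.1, -0.8]
opening: 92.3
time: 17.75
ee_pos: [445.3, 298.8, 202.9]
orientation: [[0.929, 0.37, -0.001], [0.37, -0.929, -0.0], [-0.001, -0.0, -1.0]]
contact_force: [0.4, 0.8, 0.4]
opening: 92.0
[ 0.05580392  0.45696904 -0.8767832   1.87063116  0.41219609  1.00730514
 -2.18924227] [0.40793196 0.76726819 0.42690179]
```

View pics/side9.png

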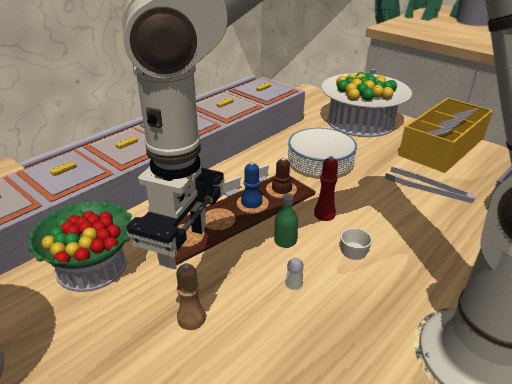

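```bash
python3 -m creep '{"travel":[[0,0,-0.02],[0,0,-0.05],[0,0,-0.07],[0,0,-0.082],[0,0,-0.085],[0,0,-0.085],[0,0,-0.085],[0,0,-0.085],[0,0,-0.085],[0,0,-0.085],[0,0,-0.085],[0,0,-0.085]],"turn":[0,0,0,0,0,0,0,0,0,0,0,0],"gripper":[0,0,0,0,0,1,1,1,1,1,1,1]}'; python3 -m creep '{"travel":[[0,0,0],[0,0,0],[0,0,0],[0,0,0.015],[0,0,0.03],[0,0,0.06],[0,0,0.1],[0,0,0.14],[0,0,0.17],[0,0,0.18],[0,0,0.18],[0,0,0.18]],"turn":[0,0,0,0,0,0,0,0,0,0,0,0],"gripper":[1,1,1,1,1,1,1,1,1,1,1,1]}'
```

```text
time: 19.05
ee_pos: [445.0, 299.3, 117.8]
orientation: [[0.929, 0.371, 0.0], [0.371, -0.929, -0.0], [0.0, 0.0, -1.0]]
contact_force: [-0.3, 0.9, 0.6]
opening: 40.4
time: 20.25
ee_pos: [444.5, 298.5, 296.6]
orientation: [[0.929, 0.37, -0.001], [0.37, -0.929, -0.001], [-0.002, 0.001, -1.0]]
contact_force: [-0.2, 0.8, -1.8]
opening: 36.0
```

```bash
python3 -m creep '{"travel":[[0.015,-0.02,0],[0.04,-0.055,0],[0.065,-0.09,0],[0.09,-0.125,0],[0.12,-0.165,0],[0.15,-0.205,0],[0.17,-0.232,0],[0.178,-0.242,0],[0.178,-0.242,0],[0.178,-0.242,0],[0.178,-0.242,0],[0.178,-0.242,0]],"turn":[0,0,0,0,0,0,0,0,0,0,0,0],"gripper":[1,1,1,1,1,1,1,1,1,1,1,1]}'; python3 -m creep '{"travel":[[0,0,-0.03],[0,0,-0.07],[0,0,-0.11],[0,0,-0.14],[0,0,-0.153],[0,0,-0.158],[0,0,-0.158],[0,0,-0.158]],"turn":[0,0,0,0,0,0,0,0],"gripper":[1,1,1,1,1,1,1,1]}'; python3 -c "
from h import *
print(r.sense()['ee_pos'],r.sense()['contact_force'])
c=cams.read_camera('side');cv2.imwrite('pics/s10.png',cv2.resize(c['pixels'][100:250,150:350,::-1],None,fx=3,fy=3))"
```

```text
time: 21.45
ee_pos: [622.1, 59.5, 297.9]
orientation: [[0.927, 0.374, -0.0], [0.374, -0.927, 0.0], [0.0, -0.0, -1.0]]
contact_force: [0.0, -0.4, -2.1]
opening: 35.7
time: 22.25
ee_pos: [624.3, 58.0, 141.7]
orientation: [[0.929, 0.371, 0.003], [0.371, -0.929, 0.0], [0.003, 0.001, -1.0]]
contact_force: [-0.6, 0.4, -2.2]
opening: 35.6
[624.29395893  57.95904691 141.65225373] [-0.60443925  0.37900429 -2.21696122]
```

View pics/s10.png

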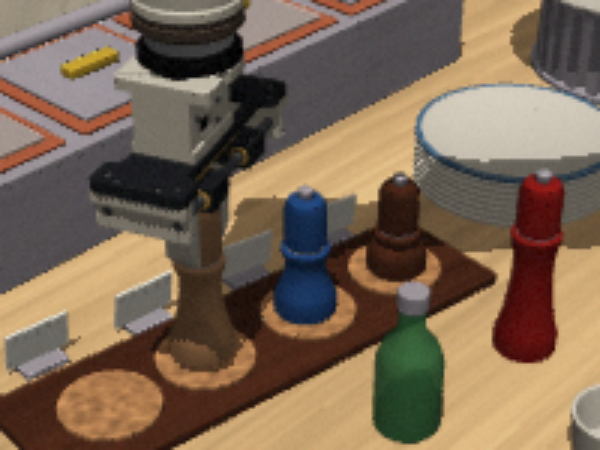

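Beech is over its coaster, about 6 mm up. Set it down and release.

```bash
python3 -m creep '{"travel":[[0,-0.001,-0.002],[0,-0.001,-0.004],[0,-0.001,-0.005],[0,-0.001,-0.005]],"turn":[0,0,0,0],"gripper":[1,1,1,1]}'; python3 -m creep '{"travel":[[0,0,-0.001],[0,0,-0.0015],[0,0,-0.0015],[0,0,-0.0015],[0,0,-0.0015],[0,0,-0.0015],[0,0,0.02],[0,0,0.06],[0,0,0.1],[0,0,0.14],[0,0,0.15],[0,0,0.15]],"turn":[0,0,0,0,0,0,0,0,0,0,0,0],"gripper":[1,1,0.3,0.3,0.3,0.3,0.3,0.3,0,0,0,0]}'; python3 -c "
from h import *
print(r.sense()['ee_pos'],r.sense()['contact_force'])
for n in ('side','top'):
  c=cams.read_camera(n);np.savez(n+'11.npz',**c);cv2.imwrite('pics/%s11.png'%n,c['pixels'][:,:,::-1])"
```

```text
time: 22.7
ee_pos: [623.0, 56.2, 134.8]
orientation: [[0.929, 0.371, 0.0], [0.371, -0.929, -0.0], [0.0, 0.0, -1.0]]
contact_force: [0.4, 0.1, -2.1]
opening: 35.4
time: 23.9
ee_pos: [624.1, 56.7, 286.9]
orientation: [[0.929, 0.371, 0.004], [0.371, -0.929, 0.0], [0.004, 0.002, -1.0]]
contact_force: [0.2, -0.1, -0.1]
opening: 89.9
[624.12929233  56.70740259 286.88324871] [ 0.24692209 -0.05030699 -0.06075698]
```

View pics/side11.png

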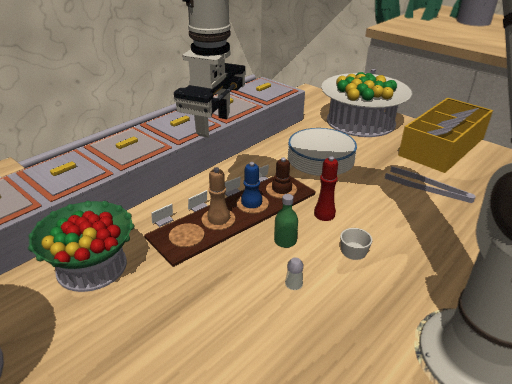

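Beech stands at (218,205). Now red at (453,-154).

```bash
python3 -m creep '{"travel":[[-0.015,-0.02,0],[-0.04,-0.05,0],[-0.065,-0.085,0],[-0.09,-0.12,0],[-0.12,-0.155,0],[-0.15,-0.19,0],[-0.165,-0.205,0],[-0.17,-0.21,0],[-0.17,-0.21,0],[-0.17,-0.21,0],[-0.17,-0.21,-0.02],[-0.17,-0.21,-0.05]],"turn":[0,0,0,0,0,0,0,0,0,0,0,0],"gripper":[0,0,0,0,0,0,0,0,0,0,0,0]}'; python3 -m creep '{"travel":[[0,0,0],[0,0,0]],"turn":[0,0],"gripper":[0,0]}'
```

```text
time: 25.2
ee_pos: [455.7, -152.3, 235.5]
orientation: [[0.928, 0.373, 0.004], [0.373, -0.928, -0.001], [0.004, 0.002, -1.0]]
contact_force: [0.1, 0.9, 0.3]
opening: 92.0
time: 25.4
ee_pos: [453.6, -152.0, 234.7]
orientation: [[0.928, 0.373, -0.001], [0.373, -0.928, 0.002], [0.0, -0.002, -1.0]]
contact_force: [0.6, -0.2, 0.2]
opening: 91.8
```

```bash
python3 -m creep '{"travel":[[0,-0.001,-0.02],[0,-0.001,-0.05],[0,-0.001,-0.075],[0,-0.001,-0.088],[0,-0.001,-0.091],[0,-0.001,-0.091],[0,-0.001,-0.091],[0,-0.001,-0.091],[0,-0.001,-0.091],[0,-0.001,-0.091],[0,-0.001,-0.091],[0,-0.001,-0.091]],"turn":[0,0,0,0,0,0,0,0,0,0,0,0],"gripper":[0,0,0,0,0,1,1,1,1,1,1,1]}'; python3 -m creep '{"travel":[[0,0,0],[0,0,0],[0,0,0],[0,0,0.015],[0,0,0.03],[0,0,0.06],[0,0,0.1],[0,0,0.14],[0,0,0.17],[0,0,0.19],[0,0,0.19],[0,0,0.19]],"turn":[0,0,0,0,0,0,0,0,0,0,0,0],"gripper":[1,1,1,1,1,1,1,1,1,1,1,1]}'; python3 -c "
from h import *
c=cams.read_camera('side');cv2.imwrite('pics/s12.png',c['pixels'][:,:,::-1])"
```

```text
time: 26.6
ee_pos: [453.0, -154.7, 143.8]
orientation: [[0.929, 0.371, 0.0], [0.371, -0.929, -0.0], [0.0, 0.0, -1.0]]
contact_force: [0.3, -0.2, 0.7]
opening: 40.3
time: 27.8
ee_pos: [452.7, -154.7, 333.9]
orientation: [[0.929, 0.371, 0.0], [0.371, -0.929, -0.001], [-0.0, 0.001, -1.0]]
contact_force: [0.6, -0.1, -3.9]
opening: 35.3
```

View pics/s12.png

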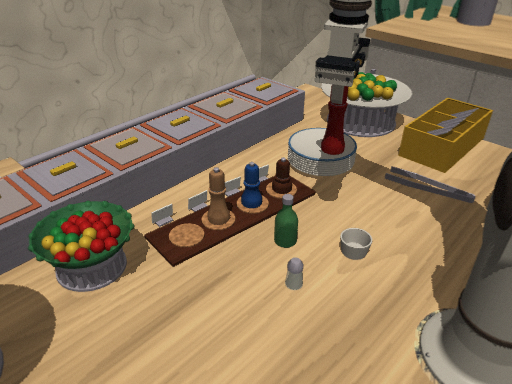

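Red hangs upright with its foot at about 190 mm, clear of everything. Moving along the corridor to the last coaster.

```bash
python3 -m creep '{"travel":[[0.01,0.02,0],[0.02,0.055,0],[0.03,0.095,0],[0.04,0.14,0],[0.05,0.185,0],[0.06,0.23,0],[0.085,0.265,0],[0.12,0.29,0],[0.155,0.3,0],[0.175,0.304,0],[0.18,0.304,0],[0.18,0.304,0]],"turn":[0,0,0,0,0,0,0,0,0,0,0,0],"gripper":[1,1,1,1,1,1,1,1,1,1,1,1]}'; python3 -m creep '{"travel":[[0,0,0],[0,0,-0.02],[0,0,-0.06],[0,0,-0.1],[0,0,-0.14],[0,0,-0.155],[0,0,-0.163],[0,0,-0.167],[0,0,-0.167],[0,0,-0.167]],"turn":[0,0,0,0,0,0,0,0,0,0],"gripper":[1,1,1,1,1,1,1,1,1,1]}'; python3 -c "
from h import *
print(r.sense()['ee_pos'],r.sense()['contact_force'])
c=cams.read_camera('side');cv2.imwrite('pics/s13.png',cv2.resize(c['pixels'][100:250,120:320,::-1],None,fx=3,fy=3))"
```

```text
time: 29.05
ee_pos: [632.4, 149.2, 331.3]
orientation: [[0.929, 0.371, -0.004], [0.371, -0.929, 0.0], [-0.004, -0.002, -1.0]]
contact_force: [0.9, -0.3, -3.4]
opening: 35.5
time: 30.05
ee_pos: [634.1, 149.8, 168.7]
orientation: [[0.929, 0.371, 0.003], [0.371, -0.929, 0.001], [0.003, 0.0, -1.0]]
contact_force: [0.5, -0.1, -3.5]
opening: 35.6
[634.06119023 149.84433979 168.67481568] [ 0.4762749  -0.12308812 -3.50135737]
```

View pics/s13.png

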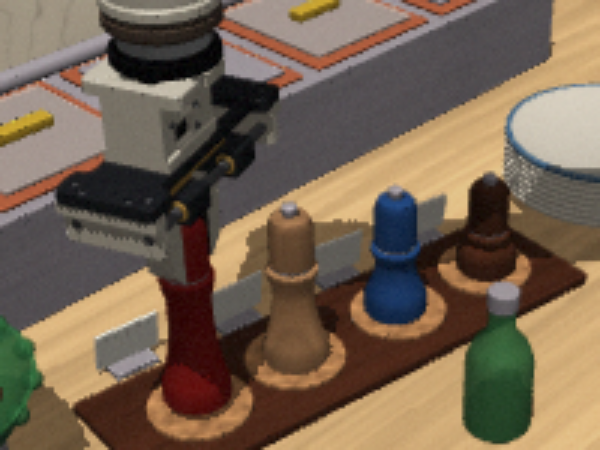

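```bash
python3 -m creep '{"travel":[[0,0,-0.002],[0,0,-0.004],[0,0,-0.005],[0,0,-0.005],[0,0,-0.005]],"turn":[0,0,0,0,0],"gripper":[1,1,1,1,1]}'; python3 -c "
from h import *
print(r.sense()['ee_pos'],r.sense()['contact_force'])"
```

```text
time: 30.6
ee_pos: [633.0, 149.4, 161.6]
orientation: [[0.929, 0.371, -0.0], [0.371, -0.929, 0.0], [-0.0, -0.0, -1.0]]
contact_force: [0.2, -0.3, -2.5]
opening: 35.6
[632.9731756  149.37585878 161.64258787] [ 0.24391405 -0.33327494 -2.5173387 ]
```

```bash
python3 -m creep '{"travel":[[0,0,-0.001],[0,0,-0.0015],[0,0,-0.0015],[0,0,-0.0015],[0,0,-0.0015],[0,0,-0.0015],[0,0,0.02],[0,0,0.06],[0,0,0.1],[0,0,0.14],[0,0,0.15],[0,0,0.15]],"turn":[0,0,0,0,0,0,0,0,0,0,0,0],"gripper":[1,1,0.3,0.3,0.3,0.3,0.3,0.3,0,0,0,0]}'; python3 -m creep '{"travel":[[-0.03,0.01,0],[-0.07,0.03,0],[-0.11,0.05,0],[-0.15,0.08,0],[-0.17,0.12,0],[-0.18,0.15,0],[-0.18,0.18,0],[-0.18,0.18,0],[-0.18,0.18,0]],"turn":[0,0,0,0,0,0,0,0,0],"gripper":[0,0,0,0,0,0,0,0,0]}'; python3 -c "
from h import *
for n in ('side','top'):
  c=cams.read_camera(n);np.savez(n+'14.npz',**c);cv2.imwrite('pics/%s14.png'%n,c['pixels'][:,:,::-1])"
```

```text
time: 31.8
ee_pos: [634.0, 150.0, 314.1]
orientation: [[0.929, 0.371, 0.004], [0.371, -0.929, 0.001], [0.004, 0.001, -1.0]]
contact_force: [-0.4, 0.4, -0.8]
opening: 90.0
time: 32.7
ee_pos: [452.1, 329.1, 310.0]
orientation: [[0.928, 0.372, -0.003], [0.372, -0.928, -0.001], [-0.003, 0.0, -1.0]]
contact_force: [0.1, -0.8, -0.0]
opening: 91.6
```

View pics/side14.png

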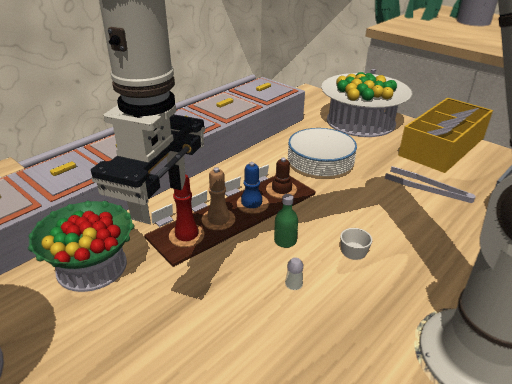

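View pics/top14.png

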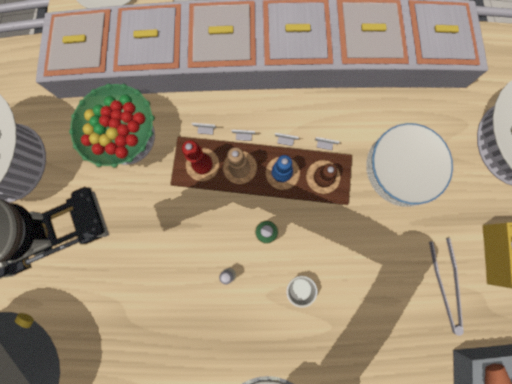

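The pictures show the row red, beech, blue, walnut toward the plates. In the top view the nuts are at about (189,147), (235,153), (283,161) and (327,169), and the bottle is still at (266,231). One numeric check of centring is left.

```bash
python3 - <<'E'
from h import *
c=dict(np.load("top14.npz"));im=c["pixels"]
b=np.load("top0.npz")["pixels"]
h=cv2.cvtColor(im,cv2.COLOR_RGB2HSV).astype(float);y,x=np.mgrid[0:384,0:512]
C=dict(red=(633.4,149.5,187),beech=(623.5,56,162),blue=(606.9,-50.2,137),walnut=(594.4,-150.6,112))
for k,(X,Y,z) in C.items():
    u,v=proj(c,[X,Y,z]); m=(np.hypot(x-u,y-v)<7)&(h[...,1]<75)&(h[...,2]>90)
    if m.sum(): print(k,m.sum(),(onz(c,x[m].mean(),y[m].mean(),z-1)[:2]-[X,Y]).round(1))
print("bottle diff",cv2.absdiff(im[215:248,252:282],b[215:248,252:282]).mean())
cv2.imwrite("pics/f.png",cv2.resize(im[135:205,165:360,::-1],None,fx=4,fy=4,interpolation=cv2.INTER_CUBIC))
print(r.sense()["time"])
E
```

```text
red 31 [-0.6 -0.9]
beech 43 [-1.4 -0.1]
blue 37 [1.8 0.1]
walnut 40 [-0.7 -1. ]
bottle diff 10.406734006734007
32.8
```

View pics/f.png

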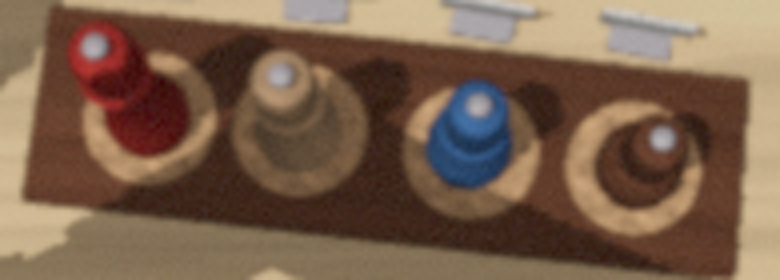

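All four mills are within 2 mm of their coaster centres. The bottle's image difference comes from the arm's shadow, as its outline hasn't moved. Handing in.

```bash
python3 -c "
from h import *
print(ticket.job_done())"
```

```text
the job is handed in; nothing more can be done
None
```

I set the four mills on the coasters in order of height: walnut nearest the plates, then blue, beech and red at the far end. The job was handed in at about 33 s, and the hand-in reports no verdict.

- **Placement:** In the last top view all four stand upright, each within about 2 mm of its coaster's centre. A foot has about 15 mm of margin.
- **Oil bottle:** It is standing at the same pixel position, (266,231), as at the start. The patch of picture around it differed from the first one by about 10 grey levels. I put that down to the arm's shadow and did not measure the bottle's position again.
- **Contact:** The measured tool forces I read stayed under about 4 N. The arm is clear of everything, with the gripper open.
- **Calibration:** At the start the two camera views disagreed by 3–7 mm on the positions of the mill tops. I used the top view throughout. The final centring figures also come from that camera alone, so they would not show an error common to the whole view; the side pictures agree only by eye.

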